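# Latch the dried-seafood bin

## Task

Close the draw latch of the sloping bin: swing the wire bail over and hook its cross bar behind the keeper on the lid, then press the lever down past centre until it lies fully down, so that the lid is drawn down onto its seal and stays so when you let go. Do not disturb the bottle, the bowl and the jar.

Things in the scene. Friction and masses are not known exactly. Their poses are not given: they have to be found in the camera images.
- bin: Fixed bare-metal bin with sloping top, 260 deep (x), 302 wide (y), 211 tall. Origin: on the table, under the middle. Its slope faces its -x: it rises at 35 degrees from a front edge at x -120, z 50 mm. In the bin frame uphill = (0.819, 0, 0.574), outward (square to the slope) = (-0.574, 0, 0.819). The latch is on the slope's middle line; all its pivots and its bar run along the bin's y.
- rail (a point): Middle of a fixed steel rail, 18 mm thick, along the bin's y over the lid, 14 mm behind (+x) and 125 mm above the closed lid's keeper seat. Its uprights stand at y +-145 mm; pegs hang on it beyond y +-107 mm. An upright gripper over the keeper hits it; one leaning back downhill 35 to 40 degrees, so fingers stand about square to the slope and close along y, clears it.
- lever_pivot (a point): Axis of the latch lever, 28 mm out from the slope's surface, in a bracket 33 mm wide; the keeper seat is 55 mm uphill of it. Does not move: bin frame (-66, 0, 122) mm.
- lever (a joint): Lever angle, rad. 0: closed, handle parallel to the slope, pointing downhill, at a hard stop. Grows as the handle is raised (1.57 square to the slope) and swung uphill, to 2.5. Stiff pivot: stays where left. When hooked, the bail pulls tight from about 1.25 down, at most 35 N; centre is at 0.2, below that it holds itself. Pressing 50 mm from the pivot takes about 3 to 5 N.
- lever_tip (a point): Free end of the lever, 66 mm from lever_pivot: a steel plate 22 mm wide, 6 thick, with a rolled edge 11 thick and 26 wide at this point. Axes: x from tip to pivot, y along the pivot, z out of the outer face (looks away from the bin when closed).
- bail_pivot (a point): Pin on the lever on which the bail turns, 18 mm from lever_pivot, in the handle's direction turned 0.21 rad towards the bin. Goes round with the lever. Stiff: the bail stays at the angle where it is left; dragging the bar turns bail and lever together.
- bail_bar (a point): Centre of the bail's cross bar. The bail is a steel wire U, 66 mm from bail_pivot to the bar (stretches up to 12 mm, 5 N/mm); its 6 mm wires at y +-20 straddle lever and keeper. Bar: 8 mm thick, along y, with freely turning end knobs 14 mm in diameter, 58 mm over their end faces: pinch these faces; the bail then swings freely. x runs from pivot to bar. Starts leaning back downhill.
- keeper (a point): Bar centre's seat when hooked. x uphill, y across, z out of the lid. Keeper: plain steel hook on the lid, 20 mm wide: 8 thick post, its uphill face at x -4; on top a lip from the post to x +4, underside z +6, top z +12. Lid surface z -16. Lead the bar over the lip, down behind it (x +9 to +14, z -10 to 0), then pull back downhill under the lip until it bears on the post.
- bin_lid (a joint): Lid angle about its hinge at the slope's top edge, 132 mm uphill of the keeper, rad. 0: fully down on its seal. Unlatched, the lid (154 x 236 x 12 mm steel plate) rides on its springy rubber seal at about 0.02 to 0.04; the closed latch draws it down to about 0.
- sauce_bottle: Bystander: amber glass bottle, 66 mm diameter, 190 mm tall, loose. Origin: centre of its underside.
- bowl: Bystander: white ceramic bowl, 110 mm across, 50 mm tall, loose. Origin: centre of its underside.
- jar: Bystander: clear jar with a lid, 70 mm diameter, 85 mm tall, loose. Origin: centre of its underside.

How it is judged:
By the outcome, as a careful person would: the job done as asked, in the order asked, and still so for the second after the job is handed in, with the robot touching nothing.
It also fails if it takes over 48 s, if anything falls off the work surface, if the arm or the gripper's body presses on something with over 40 N, if the wrist force passes 120 N, or if a joint passes its speed limit or range.

## Robot

A 6-joint arm with a two-finger parallel gripper is mounted at the origin on the work surface. World frame = base frame: x ahead of the robot, y to its left, z up, the work surface at z = 0. Lengths are in m, angles in rad, forces in N, time in s.
With the tool pointing down it reaches from about 0.325 to 0.775 m from the base axis. Payload 5.5 kg.
Tool frame: the origin (TCP) lies between the finger pads; the fingertips stand 8 mm ahead of it and the grasp point (between the pads) lies 11 mm behind it (tcp_to_tips is the distance from the TCP to the fingertips, in m); z points along the fingers, y is the line along which they close (so a half turn about z gives the same grasp; the last joint's range is limited). The gripper opens to 88 mm and grips with 3 to 60 N. Pads are 20 mm wide; open, the fingers measure 115 mm over their backs; the gripper's body (75 mm by 178 mm) begins 61 mm behind the grasp point.
Start: joints at [1.181, 0.091, 1.231, -0, 1.82, -0.057], TCP at [0.196, 0.567, 0.231] pointing down, gripper open.
Joint ranges: [-2.87, 2.87], [-0.86, 2.18], [0.17, 2.46], [-1.51, 4.65], [0.06, 2.69], [-2.65, 2.65]. Speed limits (rad/s): [2.57, 2.57, 3.01, 3.14, 3.14, 3.14].

## Interface

Orientations are given as a unit quaternion [w, x, y, z].
In Python, from bench import * gives the robot as it stands. Calls block until the motion is done:
- move_to(position, orientation): joint-space move of the TCP to a pose.
- move_l(position, speed=0.15, orientation=None): straight line of the TCP; orientation=None keeps the orientation; speed is the mean speed in m/s.
- movej(angles): joint-space move.
- gripper_open() and close(): open the fingers fully, or close them until they stop; the grip force is fixed at half the most.
- hold(seconds).
- inverse_kinematics(position, orientation): joint angles nearest the present ones, or None.
- state(): the state.
- get_image(name): name is "scene" or "top" or "wrist"; returns a dict with "frame" (480x640x3 uint8, blue, green, red), "depth" (480x640 float32, m along the optical axis (not along the pixel's ray), 0 where there is no reading), "camera_matrix" (3x3 intrinsics, pixels), "view" (4x4, takes a point from world to camera coordinates). Camera axes: x right, y up, looking along -z (the intrinsics and any distortion apply to the point x, -y, -z); pixel columns grow to the right and rows downward; lengths in m; the calibration is good to about 2 mm. A picture is of the moment at which its call begins.
A pose or a line that the arm cannot do raises IKError and nothing moves.
- job_done(): hands the job in; it is judged then, once.
The state is a dict: "time": time; "joint_pos": joint angles; "dq": joint speeds; "joint_torque": joint torques, N m; "ee_pos": TCP position; "ee_rot": TCP orientation; "ft_force": force on the tool from outside, world axes, zero at the start; "moment": the same for the moment, N m; "finger_gap": finger opening in m; "finger_force": force on a finger pad.
Only numpy, scipy, OpenCV 4.12 (cv2) and the standard library are available. Lean on these libraries where they do the work, as an engineer would, in place of code of your own. Each camera call takes 0.05 s, during which the arm holds its last target. There are 200 camera calls.

## Working session

There is one attempt and no reset: what is moved stays moved. The work goes in short steps, each a Python script; the robot and the scene stay as the last script left them, time stands still between calls to the robot, and variables do not carry over. Pictures are saved under pics/ and viewed, at most 10 in all, crops included, and the job is handed in when it is done.

```bash
ls; mkdir -p pics; python3 - <<'E'
from bench import *
import cv2,numpy as np
s=state();print(s['time'],s['ee_pos'],s['ee_rot'])
for n in ['scene','top']:
    d=get_image(n);cv2.imwrite(f'pics/{n}0.png',d['frame']);np.savez(f'pics/{n}0.npz',**d)
    print(n,d['camera_matrix'].tolist(),np.round(d['view'],3).tolist(),(d['depth']>0).mean())
E
```

```text
pics
0.0 [0.19591618 0.56681586 0.22950772] [-2.10839455e-04  1.65609402e-01  9.86190940e-01 -9.54770389e-04]
scene [[552.8453185634937, 0.0, 318.9588581200861], [0.0, 552.8453185634937, 235.37157639041192], [0.0, 0.0, 1.0]] [[-0.425, 0.905, 0.01, 0.189], [-0.738, -0.353, 0.576, 0.33], [0.524, 0.237, 0.818, -1.546], [0.0, 0.0, 0.0, 1.0]] 0.9960123697916666
top [[572.1181684742953, 0.0, 320.9662807638443], [0.0, 572.1181684742953, 243.27825424995444], [0.0, 0.0, 1.0]] [[0.019, -1.0, -0.001, 0.009], [0.982, 0.019, 0.189, -0.576], [-0.189, -0.005, 0.982, -1.263], [0.0, 0.0, 0.0, 1.0]] 0.9959602864583333
```

View pics/scene0.png

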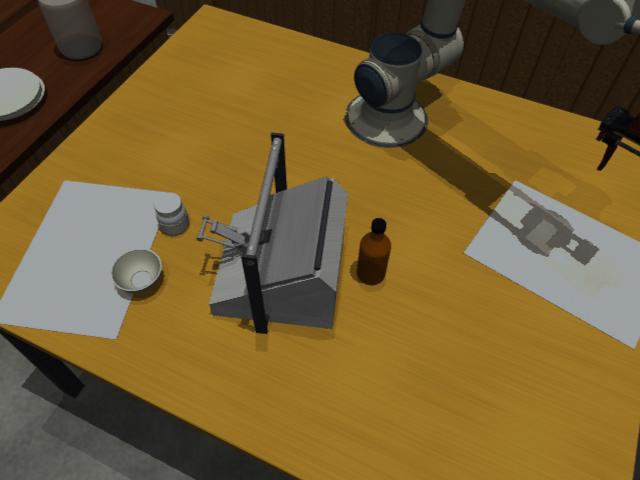

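View pics/top0.png

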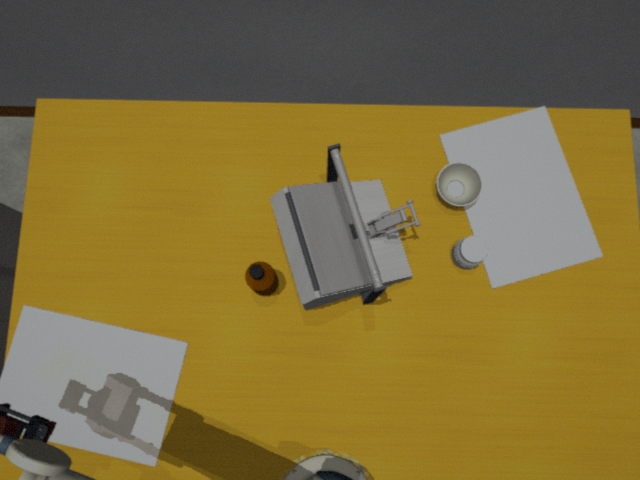

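Scene: the bin is at about (280,250), its slope facing image left, with the bail bar knobs at about (205,220). Bottle is at (373,255), bowl (137,272), jar (171,213). Top: rail from (335,152) to (375,295), bar from (410,205) to (418,228).

```bash
cat > geo.py <<'E'
import numpy as np,cv2
def cloud(d):
    K=d['camera_matrix'];V=d['view'];z=d['depth'].astype(float)
    v,u=np.mgrid[0:480,0:640]
    P=np.stack([(u-K[0,2])/K[0,0]*z,-(v-K[1,2])/K[1,1]*z,-z,np.ones_like(z)],-1)
    return (P@np.linalg.inv(V).T)[...,:3]
def proj(d,p):
    K=d['camera_matrix'];c=np.asarray(d['view'])[:3]@np.append(p,1)
    return K[0,0]*c[0]/-c[2]+K[0,2], -K[1,1]*c[1]/-c[2]+K[1,2]
E
python3 - <<'E'
from geo import *
T=dict(np.load('pics/top0.npz'));S=dict(np.load('pics/scene0.npz'))
P=cloud(T);Q=cloud(S)
print('table z',np.median(P[350:400,400:600,2]),np.median(Q[400:,300:500,2]))
# slope patch: lid region between top edge & rail
for n,C,(a,b,c,e) in [('top',P,(215,270,305,345)),('scene',Q,(210,260,275,310))]:
    p=C[a:b,c:e].reshape(-1,3);m=p.mean(0);u,s,vt=np.linalg.svd(p-m,full_matrices=False);N=vt[2]*np.sign(vt[2,2])
    r=abs((p-m)@N);k=r<.003;p=p[k];m=p.mean(0);N=np.linalg.svd(p-m,full_matrices=False)[2][2];N*=np.sign(N[2])
    print(n,m,N,'tilt',np.degrees(np.arccos(N[2])),'yaw of -N',np.degrees(np.arctan2(-N[1],-N[0])),k.mean(),r.std())
# rail: points high
for n,C in [('top',P),('scene',Q)]:
    k=(C[...,2]>.265)&(C[...,2]<.30)&(C[...,0]>.3)&(np.hypot(C[...,0]-.65,C[...,1]+.05)<.22)
    p=C[k];m=p.mean(0);d=np.linalg.svd(p-m,full_matrices=False)[2][0]
    t=(p-m)@d
    print(n,'rail',k.sum(),m,'z max',np.percentile(p[:,2],[50,95]),'yaw',np.degrees(np.arctan2(d[1],d[0])),'mid',m+d*(t.max()+t.min())/2,t.max()-t.min())
E
```

```text
table z -0.0012052932885709966 -2.437094786644778e-06
top [0.55253779 0.01177183 0.18941364] [ 0.12351574 -0.86953261  0.47818082] tilt 61.43334391466775 yaw of -N 98.0846879229803 0.07772727272727273 0.012237106491258792
scene [0.58483135 0.00413797 0.18229452] [ 0.25612795 -0.69272     0.67419394] tilt 47.608413649165335 yaw of -N 110.29149022677736 0.09657142857142857 0.01046273534772617
top rail 1484 [ 0.58276198 -0.04584963  0.28427672] z max [0.28435622 0.29102577] yaw -161.93834146989272 mid [ 0.58500326 -0.04511873  0.28427482] 0.29655557200545113
scene rail 1455 [ 0.6017281  -0.04261983  0.28524736] z max [0.28587434 0.29330537] yaw 18.058472822507103 mid [ 0.58653737 -0.04757274  0.28532233] 0.29976848172576254
```

```bash
cat >> geo.py <<'E'
def ray(d,u,v,z):
    K=d['camera_matrix'];V=np.linalg.inv(d['view'])
    r=V[:3,:3]@np.array([(u-K[0,2])/K[0,0],-(v-K[1,2])/K[1,1],-1.]);o=V[:3,3]
    return o+r*(z-o[2])/r[2]
E
python3 - <<'E'
from geo import *
T=dict(np.load('pics/top0.npz'));S=dict(np.load('pics/scene0.npz'))
mids=[]
for n,d in [('top',T),('scene',S)]:
    C=cloud(d)
    k=(C[...,2]>.262)&(C[...,2]<.31)&(np.hypot(C[...,0]-.585,C[...,1]+.046)<.2)
    k=cv2.morphologyEx(k.astype(np.uint8),cv2.MORPH_CLOSE,np.ones((3,3)))
    v,u=np.nonzero(k)
    w=np.array([ray(d,a,b,.2786) for a,b in zip(u,v)])[:,:2]
    y=np.array([np.cos(np.radians(198)),np.sin(np.radians(198))])
    t=(w-[.586,-.046])@y
    q=w[abs(t)<.10];m=q.mean(0);dd=np.linalg.svd(q-m)[2][0]
    t=(w-m)@dd
    print(n,len(q),'yaw',np.degrees(np.arctan2(dd[1],dd[0])),'mid',m+dd*(t.max()+t.min())/2,np.ptp(t),'line pt',m)
yaw=np.radians(108.06);x=np.array([np.cos(yaw),np.sin(yaw),0]);yy=np.array([-x[1],x[0],0])
o=np.array([.586,-.0464,0])+.007*x
for n,d in [('top',T),('scene',S)]:
    C=cloud(d)-o
    B=np.stack([C@x,C@yy,C[...,2]],-1)*1000
    s=(B[...,0]+66)*.819+(B[...,2]-122)*.574; h=-(B[...,0]+66)*.574+(B[...,2]-122)*.819
    k=(abs(B[...,1])<45)&(h>-8)&(h<95)&(s>-90)&(s<80)&(B[...,2]<260)
    v,u=np.nonzero(k)
    # s-h picture; colour by y
    im=np.full((560,800,3),255,np.uint8)
    for a,b,c in zip(s[k],h[k],B[...,1][k]):
        cv2.circle(im,(int(400+a*4),int(420-b*4)),2,(0,0,0) if abs(c)<12 else ((255,0,0) if c>0 else (0,0,255)),-1)
    for g in range(-80,81,20): cv2.line(im,(400+g*4,0),(400+g*4,560),(210,210,210),1);cv2.line(im,(0,420-g*4),(800,420-g*4),(210,210,210),1)
    cv2.circle(im,(400,420),5,(0,200,0),2)
    f=cv2.resize(d['frame'][v.min()-10:v.max()+10,u.min()-10:u.max()+10],None,fx=5,fy=5,interpolation=cv2.INTER_CUBIC)
    print(n,'crop origin',u.min()-10,v.min()-10,f.shape)
    f=f[:500,:400];h0=np.full((560,400,3),0,np.uint8);h0[:f.shape[0],:f.shape[1]]=f
    cv2.imwrite(f'pics/lat_{n}.png',np.hstack([h0,im[:, 0:800:2]]) if 0 else np.hstack([h0,cv2.resize(im,(400,280))[:, :].repeat(2,axis=0)]))
    # extents by lid edges
    k2=(s>70)&(s<150)&(abs(h+14)<15)&(abs(B[...,1])<170)
    print(np.percentile(B[...,1][k2],[1,99]),np.median(h[k2]))
    k3=(h>25)&(s<10)&k
    print('protruding y', np.percentile(B[...,1][k3],[2,50,98]))
E
```

```text
top 953 yaw -161.96526634864304 mid [ 0.58695991 -0.04521266] 0.302289160233977 line pt [ 0.58417383 -0.04611977]
scene 841 yaw 18.15727271803875 mid [ 0.58488807 -0.04964638] 0.3225516737331834 line pt [ 0.59222528 -0.04724008]
top crop origin 346 190 (280, 420, 3)
[-115.45139046  118.51111543] -15.280957923558315
protruding y [-24.60680582   1.77220432  28.55041141]
scene crop origin 186 205 (290, 490, 3)
[-122.21929679  116.30891522] -11.97806404451144
protruding y [-28.85925789  -4.97026259  24.78076158]
```

View pics/lat_top.png

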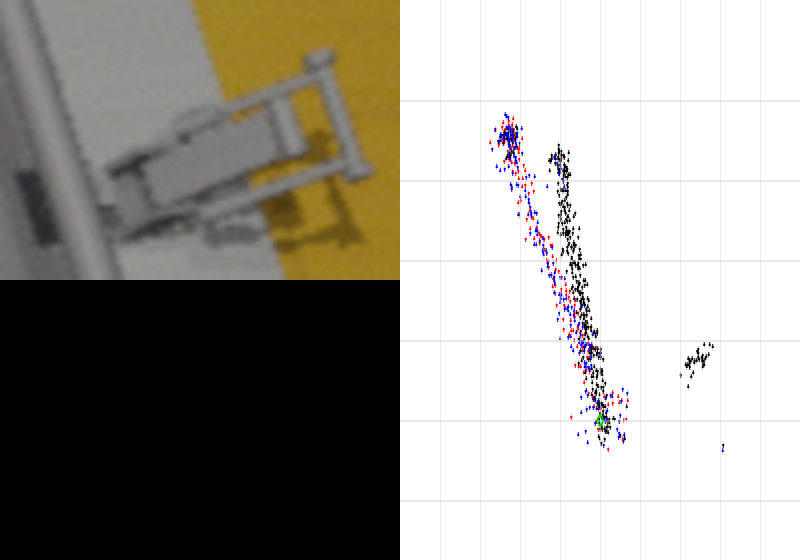

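View pics/lat_scene.png

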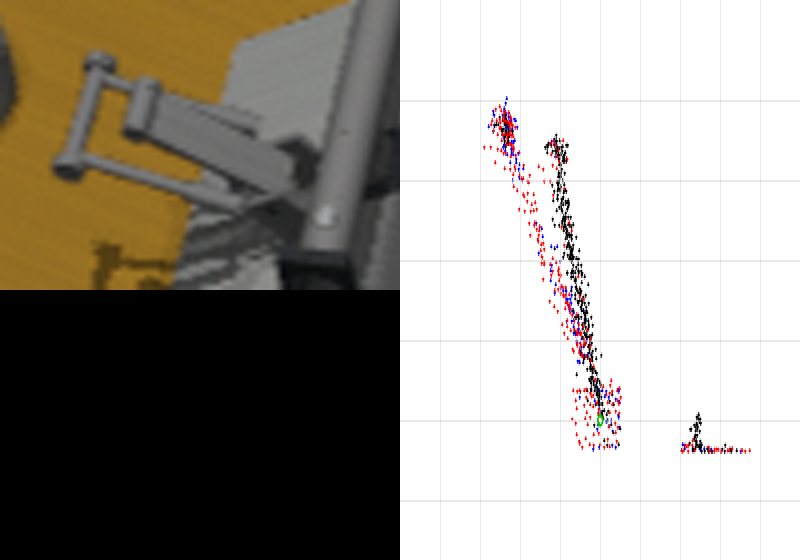

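The latch shows clearly in both views. In slope coordinates (mm from the lever pivot; s uphill, h outward), the lever stands at about 1.26 rad and the bar at about s=-46, h=72. The knobs are at top (409.8,202.4)/(417.6,224) and scene (199.6,238.2)/(206,217.4). Next I triangulate these and check IK.

```bash
cat >> geo.py <<'E'
yaw=np.radians(108.06);X=np.array([np.cos(yaw),np.sin(yaw),0]);Y=np.array([-X[1],X[0],0]);Z=np.array([0,0,1.])
U=.8192*X+.5736*Z; N=-.5736*X+.8192*Z
O=np.array([.586,-.0464,0])+.007*X
PIV=O-.066*X+.122*Z
def W(s,h,y=0): return PIV+(s*U+h*N+y*Y)/1000      # mm latch coords -> world
def L(p): q=(np.asarray(p)-PIV)*1000; return np.array([q@U,q@N,q@Y])
def tri(a,b):
    # a,b: (d,u,v): midpoint of closest approach of the two rays
    o=[];r=[]
    for d,u,v in (a,b):
        p=ray(d,u,v,0.);q=ray(d,u,v,.5);o.append(p);r.append((q-p)/np.linalg.norm(q-p))
    t=np.linalg.lstsq(np.stack([r[0],-r[1]],1),o[1]-o[0],rcond=None)[0]
    p,q=o[0]+t[0]*r[0],o[1]+t[1]*r[1]
    return (p+q)/2,np.linalg.norm(p-q)*1000
from scipy.spatial.transform import Rotation as R
def quat(lean=0.,flip=1):
    # tool z into slope, turned by lean (rad; + leans the gripper's back uphill)
    z=-(np.cos(lean)*N+np.sin(lean)*U); y=flip*Y; x=np.cross(y,z)
    return R.from_matrix(np.stack([x,y,z],1)).as_quat(scalar_first=True)
E
python3 - <<'E'
from geo import *
from bench import *
T=dict(np.load('pics/top0.npz'));S=dict(np.load('pics/scene0.npz'))
for n,a,b in [('knob-',(409.8,202.4),(199.6,238.2)),('knob+',(417.6,224),(206,217.4)),('tip',(403.8,214.6),(214,226.4))]:
    p,e=tri((T,*a),(S,*b));print(n,np.round(p,4),np.round(L(p),1),'gap',round(e,1))
for lean in (0,-.1,-.3,.2):
  for f in (1,-1):
    for w in ((-46,72),(-46,150),(66,0),(66,60),(0,85),(-10,50),(-42,12)):
        q=inverse_kinematics(W(*w),quat(lean,f));print(lean,f,w,None if q is None else np.round(q,2))
E
```

```text
knob- [ 0.6521 -0.1717  0.1474] [-51.5  67.1 -24. ] gap 1.5
knob+ [ 0.6034 -0.1869  0.1508] [-49.   69.4  27. ] gap 0.3
tip [ 0.6212 -0.1557  0.1596] [-24.2  62.8   0.5] gap 0.6
0 1 (-46, 72) [-0.53  0.61  0.84  0.46  2.12  2.46]
0 1 (-46, 150) [-0.57  0.73  0.56  0.5   2.28  2.51]
0 1 (66, 0) [-0.4   0.35  1.17  0.5   2.    2.55]
0 1 (66, 60) [-0.44  0.4   1.02  0.51  2.11  2.57]
0 1 (0, 85) [-0.5   0.54  0.87  0.49  2.15  2.51]
0 1 (-10, 50) [-0.49  0.52  0.96  0.47  2.08  2.48]
0 1 (-42, 12) [-0.5   0.54  1.01  0.45  2.01  2.44]
0 -1 (-46, 72) [-0.53  0.61  0.84  0.46  2.12 -0.69]
0 -1 (-46, 150) [-0.57  0.73  0.56  0.5   2.28 -0.63]
0 -1 (66, 0) [-0.4   0.35  1.17  0.5   2.   -0.59]
0 -1 (66, 60) [-0.44  0.4   1.02  0.51  2.11 -0.57]
0 -1 (0, 85) [-0.5   0.54  0.87  0.49  2.15 -0.64]
0 -1 (-10, 50) [-0.49  0.52  0.96  0.47  2.08 -0.66]
0 -1 (-42, 12) [-0.5   0.54  1.01  0.45  2.01 -0.7 ]
-0.1 1 (-46, 72) [-0.55  0.67  0.79  0.54  2.19  2.48]
-0.1 1 (-46, 150) [-0.59  0.8   0.49  0.6   2.35  2.56]
-0.1 1 (66, 0) [-0.43  0.4   1.14  0.57  2.05  2.55]
-0.1 1 (66, 60) [-0.46  0.45  0
[... 1364 characters left out ...]
0.2 1 (-46, 150) [-0.52  0.58  0.71  0.33  2.14  2.45]
0.2 1 (66, 0) [-0.33  0.24  1.24  0.34  1.9   2.57]
0.2 1 (66, 60) [-0.37  0.29  1.09  0.35  2.    2.56]
0.2 1 (0, 85) [-0.45  0.42  0.97  0.33  2.02  2.48]
0.2 1 (-10, 50) [-0.43  0.39  1.06  0.32  1.96  2.47]
0.2 1 (-42, 12) [-0.44  0.42  1.12  0.31  1.88  2.44]
0.2 -1 (-46, 72) [-0.48  0.48  0.96  0.31  1.99 -0.7 ]
0.2 -1 (-46, 150) [-0.52  0.58  0.71  0.33  2.14 -0.69]
0.2 -1 (66, 0) [-0.33  0.24  1.24  0.34  1.9  -0.57]
0.2 -1 (66, 60) [-0.37  0.29  1.09  0.35  2.   -0.58]
0.2 -1 (0, 85) [-0.45  0.42  0.97  0.33  2.02 -0.66]
0.2 -1 (-10, 50) [-0.43  0.39  1.06  0.32  1.96 -0.67]
0.2 -1 (-42, 12) [-0.44  0.42  1.12  0.31  1.88 -0.7 ]
```

```bash
python3 - <<'E'
from geo import *
from bench import *
q=np.array(state()['joint_pos']);a=q.copy();a[1]-=.45
h=np.array(inverse_kinematics(W(-50,155,1.5),quat(0,-1)));b=h.copy();b[1]-=.4
for m in (a,b,h): movej(list(m)); s=state(); print(s['time'],np.round(s['ee_pos'],3),np.round(s['ft_force'],1))
print(L(state()['ee_pos']))
d=get_image('wrist');np.savez('pics/w1.npz',**d);cv2.imwrite('pics/w1.png',d['frame'])
print([np.round(proj(d,W(*p)),0) for p in((-50,68,-24),(-50,68,27),(-24,63,0),(55,0,0))])
E
```

```text
1.15 [0.162 0.483 0.48 ] [ 0.4  0.6 -0.4]
3.925 [ 0.579 -0.184  0.474] [ 0.6 -0.5 -0.4]
4.9667 [ 0.643 -0.226  0.223] [0.1 0.7 0.5]
[-48.22662325 157.47818694   1.24617968]
[array([351., 249.]), array([276., 249.]), array([316., 210.]), array([315.,  94.])]
```

View pics/w1.png

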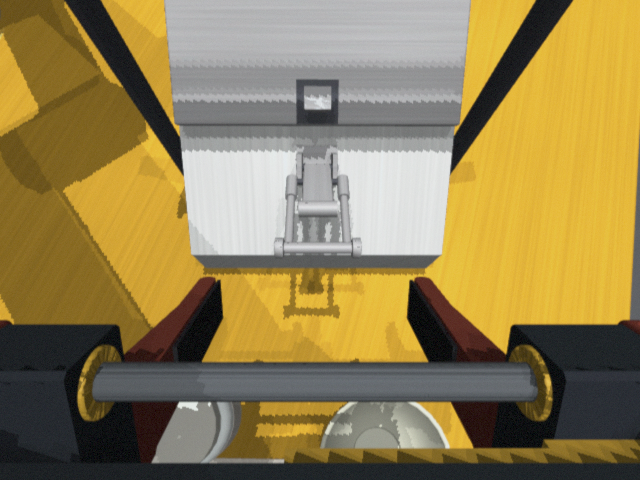

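Wrist view: the knobs are at (280,247) and (356,247), the lever tip at (319,209) and the keeper at (317,97). All lie within about 2 mm of prediction, so I go in and pinch the bar.

```bash
python3 - <<'E'
from geo import *
from bench import *
move_l(W(-49,71,-.8),speed=.08,orientation=quat(0,-1)); hold(.2)
s=state();print(s['time'],L(s['ee_pos']),s['ft_force'],s['finger_gap'])
close();hold(.3);s=state();print(s['time'],L(s['ee_pos']),s['ft_force'],s['finger_gap'],s['finger_force'])
d=get_image('wrist');cv2.imwrite('pics/w2.png',d['frame'][120:360,160:480])
E
```

```text
6.4167 [-49.12400227  71.39637682  -0.84803313] [-0.35233777  0.01237061 -0.10492686] 0.08789590952479581
7.2917 [-49.01666055  71.02040896  -0.8246633 ] [ 0.06706767 -0.23315679 -0.4481609 ] 0.057584796578092796 29.99992847442627
```

View pics/w2.png

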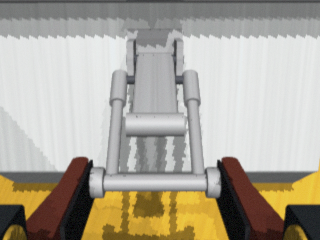

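```bash
cat >> geo.py <<'E'
def bar(phi,b): return np.array([-18*np.cos(phi)-66*np.cos(b),18*np.sin(phi)+66*np.sin(b)])
E
python3 - <<'E'
from geo import *
from bench import *
path=[(bar(.99,b),-.0) for b in np.linspace(.925,2.1,6)[1:]]+[(bar(p,b),-.05) for p,b in zip(np.linspace(.99,1.55,5)[1:],np.linspace(2.1,2.85,5)[1:])]+[(np.array([67,25.]),-.05)]
for (s_,h_),l in path:
    move_l(W(s_,h_+3,-.8),speed=.07,orientation=quat(l,-1))
    s=state();f=s['ft_force'];print(round(s['time'],2),np.round(L(s['ee_pos']),1),np.round([f@U,f@N,f@Y],1),round(s['finger_gap'],4))
    if np.linalg.norm(f)>25: print('ABORT');break
d=get_image('wrist');np.savez('pics/w3.npz',**d);cv2.imwrite('pics/w3.png',d['frame'][60:400,120:520])
d=get_image('scene');np.savez('pics/s3.npz',**d)
E
```

```text
7.7 [-35.6  78.5  -0.9] [ 0.6 -1.1 -0.6] 0.0572
8.07 [-21.1  82.6  -0.8] [-1.  -2.  -0.2] 0.0578
8.45 [-5.6 83.6 -0.8] [-0.1 -2.3  0.1] 0.0575
8.82 [ 9.7 81.  -0.8] [-0.6 -3.  -1. ] 0.0579
9.2 [23.9 74.9 -0.8] [-0.8 -1.6 -1.4] 0.0579
9.54 [35.5 69.2 -0.8] [-0.4 -0.5 -1.7] 0.0578
9.88 [46.4 60.7 -0.8] [-2.9 -3.3 -1.6] 0.0576
10.22 [55.7 51.1 -0.8] [-2.1 -1.7 -0.4] 0.058
10.57 [63.  40.  -0.8] [-2.3 -1.7 -0.6] 0.0576
10.9 [67.3 27.9 -0.8] [-1.4 -0.9 -0.7] 0.0575
```

View pics/w3.png

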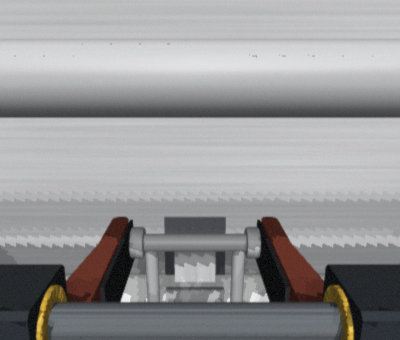

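The bar (row 242 of the crop) now sits just uphill of the keeper lip (rows 250–282). Next I lower it behind the lip, then pull it downhill, watching the forces.

```bash
python3 - <<'E'
from geo import *
from bench import *
def go(s_,h_,sp=.04):
    move_l(W(s_,h_+3,-.8),speed=sp,orientation=quat(-.05,-1))
    s=state();f=s['ft_force'];f=np.array([f@U,f@N,f@Y]);print(round(s['time'],2),np.round(L(s['ee_pos']),1),np.round(f,1),round(s['finger_gap'],4))
    return f
for h in (18,12,6,2,0):
    f=go(67.5,h)
    if abs(f[1])>8: print('contact');break
else:
    for s_ in (64,61,59,57.5,56,55):
        f=go(s_,0,.03)
        if abs(f[0])>14: print('bears');break
d=get_image('wrist');np.savez('pics/w4.npz',**d)
d=get_image('scene');np.savez('pics/s4.npz',**d)
E
```

```text
11.32 [67.7 20.6 -0.8] [-0.4 -0.6  0. ] 0.0571
11.62 [67.5 14.6 -0.8] [ 0.8 -0.3 -0.5] 0.0577
11.93 [67.3  8.6 -0.8] [-0.4 -0.7  0.2] 0.0577
12.18 [67.4  4.7 -0.8] [-2.1 -0.5 -0.3] 0.0579
12.43 [67.5  2.9 -0.8] [-0.9 -0.6 -0.9] 0.0576
12.69 [64.4  2.9 -0.8] [ 2.8 -1.4  0.2] 0.0573
12.94 [61.1  2.9 -0.8] [ 3.3 -1.1  0.4] 0.0575
13.19 [58.9  3.  -0.8] [ 3.4 -0.6  0.2] 0.0574
13.44 [57.4  3.  -0.8] [ 2.9 -1.  -0.8] 0.0574
13.69 [55.8  3.  -0.8] [ 2.3 -1.5 -0.2] 0.0578
13.94 [54.9  3.  -0.8] [ 2.9  0.1 -0.6] 0.0578
```

```bash
python3 - <<'E'
from geo import *
from bench import *
def go(s_,h_,sp=.03):
    move_l(W(s_,h_+3,-.8),speed=sp,orientation=quat(-.05,-1))
    s=state();f=s['ft_force'];f=np.array([f@U,f@N,f@Y]);print(round(s['time'],2),np.round(L(s['ee_pos']),1),np.round(f,1),round(s['finger_gap'],4))
    return f
for s_ in (54,53,52,51,50,49):
    if abs(go(s_,0)[0])>10: print('bears');break
d=get_image('wrist');cv2.imwrite('pics/w4.png',d['frame'][60:400,120:520])
d=get_image('scene');np.savez('pics/s4.npz',**d)
u,v=map(int,proj(d,W(20,20)));c=cv2.resize(d['frame'][v-40:v+40,u-50:u+50],None,fx=5,fy=5,interpolation=cv2.INTER_CUBIC)
w=cv2.imread('pics/w4.png');o=np.zeros((400,800,3),np.uint8);o[:340,:300]=w[:,50:350];o[:,300:]=c;cv2.imwrite('pics/m4.png',o)
E
```

```text
14.29 [54.   3.  -0.8] [ 4.6 -0.5 -0.8] 0.0577
14.54 [53.9  2.9 -0.8] [ 7.2 -1.2  1.3] 0.0577
14.79 [53.8  2.9 -0.8] [10.5 -1.7  0.8] 0.0575
bears
```

View pics/m4.png

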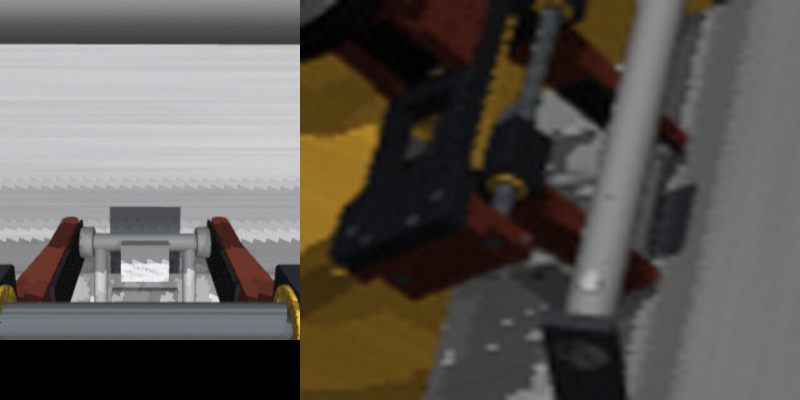

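The bar middle at (145,245) is now under the keeper lip and bears on the post, so it is hooked. Next I release it, retreat, and press the lever with closed fingers.

```bash
python3 - <<'E'
from geo import *
from bench import *
def go(s_,h_,sp,l):
    move_l(W(s_,h_,-.8),speed=sp,orientation=quat(l,-1))
    s=state();f=s['ft_force'];f=np.array([f@U,f@N,f@Y]);print(round(s['time'],2),np.round(L(s['ee_pos']),1),np.round(f,1),round(s['finger_gap'],4))
    return f
go(53.8,3,.03,-.05)
gripper_open();hold(.1)
go(53.8,110,.12,-.05)
d=get_image('wrist');cv2.imwrite('pics/w5.png',d['frame'][100:460,120:520])
d=get_image('top');np.savez('pics/t5.npz',**d);d=get_image('scene');np.savez('pics/s5.npz',**d)
close()
E
```

```text
15.14 [54.   3.  -0.8] [ 4.2 -0.7 -1. ] 0.0577
16.94 [ 53.6 109.3  -0.7] [-0.2 -0.3 -0. ] 0.0875
```

View pics/w5.png

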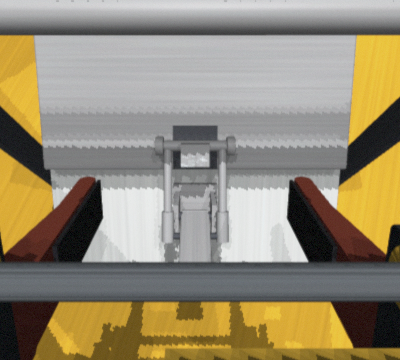

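The bail is hooked: the bar at row 145 runs under the white lip at (195,155), with both wires straight. Now I press the lever.

```bash
python3 - <<'E'
from geo import *
from bench import *
lean=.12
def go(s_,h_,sp):
    move_l(W(s_,h_,-.8),speed=sp,orientation=quat(lean,-1))
    s=state();f=s['ft_force'];f=np.array([f@U,f@N,f@Y]);print(round(s['time'],2),np.round(L(s['ee_pos']),1),np.round(f,1))
    return f
go(10,110,.12)
f=go(10,60,.08)
if abs(f[1])<6:
  for th in np.r_[1.25,1.1,.95,.8,.65,.5,.38,.26,.14,.04,-.03,-.06]:
    c=52*np.array([-np.cos(th),np.sin(th)])+3*np.array([np.sin(th),np.cos(th)])
    f=go(c[0]+9-1.2,c[1]+8,.06)
    if np.linalg.norm(f)>30: print('high');break
  hold(.2);f=state()['ft_force'];print(L(state()['ee_pos']),f@U,f@N)
E
```

```text
18.95 [ 10.5 110.   -0.8] [-0.4  0.1 -0.2]
19.73 [10.1 60.5 -0.9] [ 0.4 -0.1  0.6]
20.14 [-6.5 58.1 -0.6] [ 0.3  0.4 -0.7]
20.43 [-13.4  55.6  -0.8] [0.8 0.9 0.2]
20.71 [-20.4  51.7  -0.9] [ 1.4  0.7 -1.9]
20.99 [-26.8  46.8  -0.7] [ 1.3  0.4 -2.1]
21.27 [-32.3  41.3  -0.6] [ 0.  -0.2 -0.2]
21.56 [-37.1  34.8  -0.5] [0.6 0.2 0.6]
21.81 [-39.9  29.3  -0.6] [ 0.3 -0.1 -0.3]
22.06 [-42.   23.5  -0.6] [-0.1 -1.3 -0.6]
22.31 [-43.4  17.4  -0.6] [-0.7 -0.   0.3]
22.56 [-44.   12.7  -0.8] [ 0.5 -0.4 -0.2]
22.81 [-44.   11.9  -0.9] [1.3 9.2 0.6]
23.06 [-44.1  11.8  -0.9] [ 0.9 12.2  3.5]
[-44.03690961  11.81173531  -0.91048618] 0.44940093723378904 12.195562797801378
```

The final contact sits at the stop, but the sweep force was low, so I retreat and look.

```bash
python3 - <<'E'
from geo import *
from bench import *
move_l(W(-44,100,-.8),speed=.12)
print(state()['time'])
d=get_image('wrist');cv2.imwrite('pics/w6.png',d['frame'][60:420,120:520])
d=get_image('top');np.savez('pics/t6.npz',**d);C=cloud(d)
q=(C-PIV)*1000;s,h,y=q@U,q@N,q@Y
k=(abs(y)<30)&(s>-90)&(s<75)&(h>-12)&(h<60)
for a in range(-90,75,10):
    m=k&(s>=a)&(s<a+10);print(a,m.sum(),np.round(np.percentile(h[m],[10,50,95]),1) if m.sum()>3 else '')
E
```

```text
24.175
-90 0 
-80 2 
-70 44 [-2.6  2.7  6.4]
-60 34 [-1.4  0.7  5. ]
-50 27 [-1.5  0.4  3.7]
-40 32 [-0.6  0.9  3. ]
-30 34 [-3.6  0.2  3.7]
-20 58 [-3.2 -0.   3.1]
-10 72 [-4.   0.7  5. ]
0 77 [-5.4 -0.1  4.4]
10 33 [-7.5 -3.1  1.6]
20 18 [-5.1 -2.9  1.9]
30 14 [-5.2 -2.4  1.4]
40 21 [ 7.7 10.3 11.9]
50 1 
60 1 
70 0
```

View pics/w6.png

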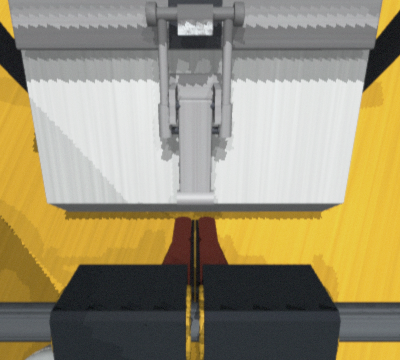

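The lever lies flat with its tip at (195,197). The bar is under the lip at (195,15), and the lip top has come down from about 15 mm to about 11 mm, so the lid is drawn down. The bystanders were not touched.

```bash
python3 -c "
from bench import *
print(job_done())"
```

```text
the job is handed in; nothing more can be done
None
```

The bail is hooked behind the keeper, the lever is down at its stop and the lid is drawn down; I handed the job in after about 24 s, with the gripper clear and the bottle, bowl and jar not touched.

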